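# Spray a mould wall with release agent under the closed guard

### The arm

A 6-joint arm with a two-finger parallel gripper is mounted at the origin on a cart in front of the work surface, level with it; the furniture and walls round the work are solid. World frame = base frame: x ahead of the robot, y to its left, z up, the work surface at z = 0. Lengths are in m, angles in rad, forces in N, time in s.
With the tool pointing down it reaches from about 0.35 to 0.85 m from the base axis. Payload 8.1 kg.
Tool frame: the origin (TCP) lies at the very end of the fingers, on their centre line; the grasp point (between the pads) lies 19 mm behind it; z points along the fingers, x is the direction in which the jaws open and shut, and the axes are right-handed (so a half turn about z gives the same grasp; the last joint's range is limited). The gripper opens to 93 mm and grips with 3 to 60 N. Pads are 15 mm wide; open, the fingers measure 128 mm over their backs; the gripper's body (75 mm by 188 mm) begins 65 mm behind the grasp point.
Start: joints at [1.066, 0.13, 1.488, -0, 1.523, -0.085], TCP at [0.245, 0.548, 0.219] pointing down, gripper open.
Joint ranges: [-2.96, 2.96], [-0.89, 2.26], [0.02, 2.5], [-1.34, 4.48], [0, 2.73], [-2.66, 2.66]. Speed limits (rad/s): [2.39, 2.39, 2.79, 3.14, 3.14, 3.14].

### API

Orientations are given as a rotation vector (axis times angle).
In Python, from plant import robot gives the robot as it stands. The module is installed in compiled form; this text tells all that it offers.
- The arm moves only by the tool jog_arm, never from a script. Its argument "commands" is one flat list of numbers, 5 for each row, row after row: the gripper's target within -1 to 1 (shut at 1, half-way at 0, fully open at -1), then the shift along the tool's x, y, z in m, then the turn about the tool's z in degrees. A call has 1 to 20 rows; each row shifts and turns the commanded pose from where the row before left it, along the tool's axes as they then stand; what a row does not reach is not made up. A row lasts 1/12 s, in which the tool goes at most 41.7 mm and 7.16 degrees, less where a joint would pass 70% of its speed; a pose out of reach is approached as far as the arm can. A call is refused whole if a number of a shift passes 0.0417 or a number of a turn 7.16, either way. A call with a gripper value outside its range is refused whole. The fingers move at their own pace and stop on an object; "grip_force" is the grip in N (left out, the last holds). Time passes only in rows, so rows that do not move let the fingers close. It gives the time, the measured TCP pose, the force and the opening at its end, in the units of the state.
- robot.read_state(): the state, without advancing time (a new reading comes with each control period).
- robot.read_camera(name): name is "scene" or "top" or "wrist"; returns a dict with "img" (420x560x3 uint8, blue, green, red), "vfov" (degrees; the focal length in pixels is half the picture's height over the tangent of half this angle, whatever the lens; pixels are square), "cx", "cy" (the principal point, pixels), "extrinsics" (4x4, takes a point from world to camera coordinates). Camera axes: x right, y down, z forward; pixel columns grow to the right and rows downward; lengths in m; the calibration is good to about 2 mm. A picture is of the moment at which its call begins. There is no depth.
- robot.close_job(): hands the job in, once; it reports no verdict.
Trained networks look in a picture, given as the dict that the camera call returned (one of the last four; its "shot" number tells which), for a name from the list of things; names that differ only in an ending like _2 or _b are one class to them, and where a whole thing is asked for, a point or a joint stands for the part that bears it (a point fixed in the world has none). Each returns a list of dicts, best first, with "score" (0 to 1); they miss things now and then, are a little off and sometimes report something else, mostly with a low value. They report only what shows in the picture. A call takes as long as a camera call.
- robot.recognise(thing, picture): "box" ([centre column, centre row, width, height] as shares, 0 to 1, of the picture: columns of its width, rows of its height, round what is visible of it).
- robot.pinpoint(thing, picture): "position" ([row, column] as shares, 0 to 1, of the picture: columns of its width, rows of its height: a listed point, or the origin of a listed thing).
The state is a dict: "t": time; "q": joint angles; "dq": joint speeds; "joint_torque": joint torques, N m; "tool_pos": TCP position; "orientation": TCP orientation; "force": force on the tool from outside, world axes, zero at the start; "wrist_torque": the same for the moment, N m; "opening": finger opening in m.
Only numpy, scipy, OpenCV 4.12 (cv2) and the standard library are available. Lean on these libraries where they do the work, as an engineer would, in place of code of your own. Each camera call takes 0.05 s, during which the arm holds its last target.

### The job

Close the spray bay's clear guard gently, right down onto its stop, so that it covers the mould wall inside. Then give the wall a short burst of release agent: press the orange nozzle cap of the green can right down for about one second (never longer than two), without forcing it, and let it spring back up. Leave the guard shut, the blue-capped cleaner can unpressed, and the mould wall and the other things on the bench where they are.

Things in the scene. Friction and masses are not known exactly. Their poses are not given: they have to be found in the camera images.
- bay: Spray bay fixed to the worktop: an open-topped grey box with aluminium corner posts, 130 (x) x 180 (y) mm, rim 145 mm above the worktop; its +y side is open above 70 mm, towards the two cans. Origin: centre of its underside, on the worktop; +x points to the hinge side (away from the robot), z up.
- guard (a joint): Hinge angle (rad) of the clear guard with an aluminium frame on top of the bay: 0 = down on its stop, positive = raised (starts raised 0.75 to 1.05). The hinge line is parallel to the bay's y axis, at [71, 0, 148] mm in the bay's frame; the hinge is stiff and the guard stays where it is left. About 1 to 3 N down on its bar moves it.
- guard_bar (a point): Centre of the guard's yellow handle bar: a round bar 12 mm thick and 126 mm long, parallel to the hinge, 171 mm from the hinge line and 35 mm in front of the guard's free edge; shut, it is 150 mm above the worktop.
- guard_hinge (a point): Centre of the guard's hinge line, 148 mm above the worktop.
- release_stand: Clamp stand fixed to the worktop, 80 x 100 mm, holding the upright green can of release agent (56 mm thick) with the orange nozzle cap. Origin: on the can's axis at the worktop; -y points to the bay. The can may be clamped higher or lower: the top of the unpressed cap is 136 to 161 mm above the worktop; no reading tells how high: find it by touch or by eye.
- release_cap (a joint): Travel (m) of the orange cap, a round flat-topped button 36 mm wide, 22 mm high, on the can's axis: 0 = up, 0.010 = pressed down to its hard stop. Its spring begins to yield at 4 N and needs 12 N for the full 10 mm; it sprays well from 7 mm. More than 30 N would crush the nozzle.
- release_mount (a joint): Sink (m) of the black rubber mount ring in which the green can is held: 0 at the start. It is a slow damper: it sinks about 0.75 mm for each second that the cap is held down at 12 N (faster if pressed harder) and does not come back; at 2 mm far too much was sprayed.
- cleaner_stand: Identical stand (80 x 100 mm, origin on the can's axis at the worktop) with a white can and a blue nozzle cap, clamped at its own height; the two stands stand beside each other, 100 mm apart, and either may be the nearer one.
- cleaner_cap (a joint): Travel (m) of the blue cap of the cleaner can: 0 = up. Not to be pressed.
- mould_wall: Pale flat mould partition, 40 x 118 x 10 mm, lying loose on the bay's floor. Origin: centre of its underside.
- cube_0: Loose grey concrete cube, 50 mm, left of the work; origin: centre of its underside.
- cube_1: Another loose grey concrete cube, 50 mm; origin: centre of its underside.
- stopwatch: Loose dark stopwatch, 57 x 63 x 16 mm; origin: centre of its underside.
- funnel: Loose blue plastic funnel, 84 mm wide and 85 mm high, standing mouth down at the left; origin: centre of its underside.

How it is judged:
On the way, in this order (a step that is already met when the one before it is completed fails the run):
1. the guard is down on its stop (value of joint guard below 0.04 rad), for 0.2 s.
2. the orange cap is pressed right down (at least 7 mm) for 0.4 s (value of joint release_cap above 0.007 m), for 0.4 s.
3. the orange cap is let up again (value of joint release_cap below 0.0015 m), for 0.1 s.
At the end, for the whole second after the job is handed in: The guard is shut on its stop (under 0.04 rad), both caps are up (under 1.5 mm of travel) and the mould wall lies in the bay within 15 mm of where it was (value of joint guard below 0.04 rad and value of joint each of release_cap, cleaner_cap below 0.0015 m and distance of mould_wall from where it was at the start of the episode below 0.015 m); the robot touches nothing.
It fails at once if the guard slams: it comes down the last 0.1 rad faster than 1 rad/s (value of joint guard below 0.1 rad and velocity of joint guard below -1 rad/s).
It fails at once if the orange cap is pressed (over 4 mm) while the guard is not shut, or the blue cap is pressed (over 3 mm) ((value of joint release_cap above 0.004 m and value of joint guard above 0.06 rad) or value of joint cleaner_cap above 0.003 m).
It fails at once if the orange cap is held down too long in all, some three seconds at 12 N (its mount sinks over 2 mm) (value of joint release_mount above 0.002 m).
It fails at once if the green can, its cap or its stand is pushed with more than 30 N (contact force between release_stand and anything else above 30 N).
It fails at once if the mould wall or a loose bystander is moved more than 30 mm (distance of any of mould_wall, cube_0, cube_1, funnel, stopwatch from where it was at the start of the episode above 0.03 m).
It also fails if it takes over 45 s, if anything falls off the work surface, if the arm or the gripper's body presses on something with over 40 N, if the wrist force passes 120 N, or if a joint passes its speed limit or range.

## Working session

There is one attempt and no reset: what is moved stays moved. The work goes in short steps, Python scripts to look and compute and a tool call to move; the robot and the scene stay as the last step left them, time stands still between calls to the robot, and variables do not carry over. Pictures are saved under pics/ and viewed, and the job is handed in when it is done.

Besides the shell and the picture viewer there is one more tool, called by a JSON object that holds its "api" and its "payload". jog_arm: Moves the arm, as the interface text tells. Its arguments: {"type":"object","properties":{"commands":{"type":"array"},"grip_force":{"type":"number"}},"required":["commands"]}

```bash
mkdir -p pics
cat > h.py <<'E'
import numpy as np, cv2
from plant import robot
def K(p):
    h=p['img'].shape[0]; return h/2/np.tan(np.radians(p['vfov'])/2)
def ray(p,u,v):
    f=K(p);E=np.array(p['extrinsics']);R=E[:3,:3];o=-R.T@E[:3,3]
    return o,R.T@np.array([(u-p['cx'])/f,(v-p['cy'])/f,1.])
def atz(p,u,v,z):
    o,d=ray(p,u,v);return o+d*(z-o[2])/d[2]
def proj(p,X):
    E=np.array(p['extrinsics']);c=E[:3,:3]@np.array(X)+E[:3,3];f=K(p);return c[0]/c[2]*f+p['cx'],c[1]/c[2]*f+p['cy']
E
python3 - <<'E'
from h import *
for n in ['scene','top','wrist']:
    p=robot.read_camera(n); cv2.imwrite(f'pics/{n}0.png',p['img'])
    print(n,p['vfov'],p['cx'],p['cy'],ray(p,280,210)[0].round(3),ray(p,280,210)[1].round(2))
    for t in ['guard_bar','guard_hinge','release_stand','cleaner_stand','bay','mould_wall','release_cap','cleaner_cap','cube_0','stopwatch','funnel']:
        try:
            print(t,[(np.round(r['position'][1]*560,1),np.round(r['position'][0]*420,1),round(r['score'],2)) for r in robot.pinpoint(t,p)[:2]], [(np.round(np.array(r['box'])*[560,420,560,420],1),round(r['score'],2)) for r in robot.recognise(t,p)[:2]])
        except Exception as e: print(t,e)
print(robot.read_state())
E
```

```text
scene 55.24986397891415 276.1234163885771 205.7788732118633 [ 0.144 -0.046  0.731] [ 0.57  0.38 -0.73]
guard_bar [(np.float64(357.9), np.float64(217.6), 0.6)] [(array([368.3, 221. , 108.3,  45.5]), 0.65)]
guard_hinge [(np.float64(375.7), np.float64(226.3), 0.72)] [(array([357.1, 273. , 132.6, 145.6]), 0.58)]
release_stand [(np.float64(298.4), np.float64(247.9), 0.57)] [(array([301.4, 229.9,  43.5,  66.5]), 0.6), (array([354.1, 273.3, 126.8, 149.1]), 0.56)]
cleaner_stand [(np.float64(273.8), np.float64(281.7), 0.74)] []
bay [(np.float64(350.5), np.float64(299.6), 0.73)] [(array([356.6, 275.1, 122.9, 143.2]), 0.71)]
mould_wall [(np.float64(409.6), np.float64(254.9), 0.72)] [(array([371. , 289.3,  24. ,  11. ]), 0.57)]
release_cap it knows: bay, cleaner_stand, cube, funnel, guard_bar, guard_hinge, mould_wall, release_stand, stopwatch
cleaner_cap it knows: bay, cleaner_stand, cube, funnel, guard_bar, guard_hinge, mould_wall, release_stand, stopwatch
cube_0 [(np.float64(246.0), np.float64(205.4), 0.87), (np.float64(233.2), np.float64(226.9), 0.77)] [(array([231.2, 217.7,  31.8,  35.8]), 0
[... 2279 characters left out ...]
 43.3,   8.7]), 0.74)]
{'t': 2.85, 'q': array([ 1.06559659e+00,  1.30374685e-01,  1.48817848e+00, -2.26826488e-05,
        1.52296807e+00, -8.53909068e-02]), 'dq': array([-2.39526632e-04,  2.21805624e-03, -5.93532794e-04,  8.94813196e-04,
       -1.37863144e-04,  5.77147186e-05]), 'joint_torque': array([ 6.68133780e-04, -5.59746552e+01, -4.92042160e+01,  7.68998615e-02,
        2.28446833e-02,  1.52532749e-05]), 'tool_pos': array([0.24454763, 0.54793262, 0.21866218]), 'orientation': array([-2.63554412e+00, -1.70980290e+00, -1.15731633e-04]), 'force': array([-0.02400398,  0.25765779,  0.20915944]), 'wrist_torque': array([ 0.00323567, -0.01089409,  0.00526458]), 'opening': 0.09299256016488802}
```

Run:
```python
import cv2
for n in ['scene0','top0']:
    a=cv2.imread(f'pics/{n}.png'); a=a[130:380,140:500] if n=='scene0' else a[130:330,140:440]
    cv2.imwrite(f'pics/{n}z.png',cv2.resize(a,None,fx=2.2 if n=='scene0' else 2.6,fy=2.2 if n=='scene0' else 2.6,interpolation=cv2.INTER_CUBIC))
```

```text
(no output)
```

View pics/scene0z.png

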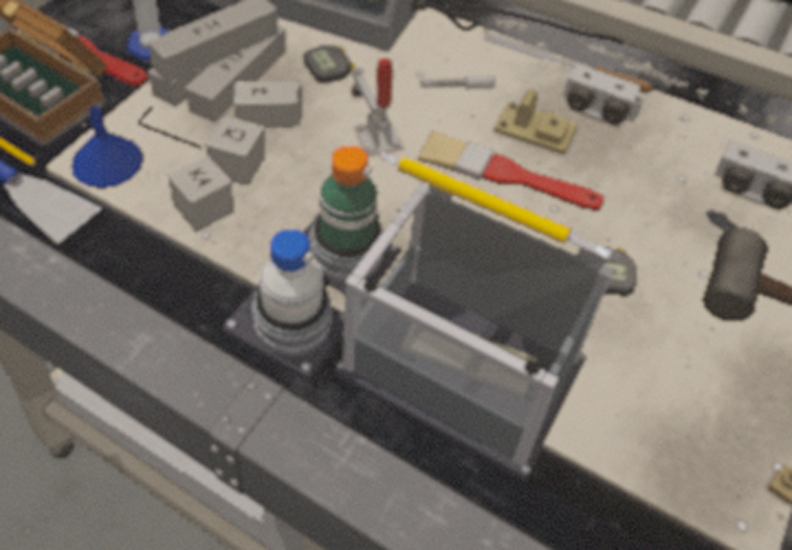

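View pics/top0z.png

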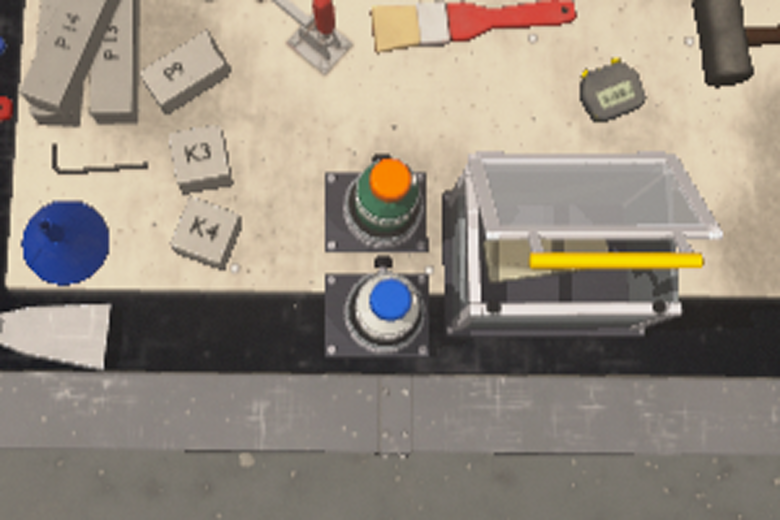

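```bash
cat > tri.py <<'E'
from h import *
def tri(l):
    A=np.zeros((3,3));b=np.zeros(3)
    for p,u,v in l:
        o,d=ray(p,u,v);d/=np.linalg.norm(d);M=np.eye(3)-np.outer(d,d);A+=M;b+=M@o
    X=np.linalg.solve(A,b)
    return X.round(4),[np.round(np.array(proj(p,X))-[u,v],1) for p,u,v in l]
E
python3 - <<'E'
from tri import *
s=robot.read_camera('scene');t=robot.read_camera('top')
def blob(p,lo,hi,box=None):
    h=cv2.cvtColor(p['img'],cv2.COLOR_BGR2HSV);m=cv2.inRange(h,lo,hi)
    m[:130]=0;m[300:]=0;m[:,:230]=0;m[:,430:]=0
    n,l,st,c=cv2.connectedComponentsWithStats(m);i=1+np.argmax(st[1:,4]);return st[i],c[i],(l==i)
for nm,lo,hi in [('orange',(6,150,120),(17,255,255)),('blue',(100,150,80),(125,255,255)),('yellow',(20,150,120),(32,255,255))]:
    r=[blob(p,lo,hi) for p in (s,t)]
    print(nm,[(x[0],x[1].round(1)) for x in r])
    print(tri([(s,*r[0][1]),(t,*r[1][1])]))
    if nm=='yellow':
        e=[]
        for x in r:
            ys,xs=np.nonzero(x[2]);e.append(((xs.min()-.0,ys[xs<xs.min()+2].mean()),(xs.max()+.0,ys[xs>xs.max()-2].mean())))
        print(e)
        for k in (0,1): print(tri([(s,*e[0][k]),(t,*e[1][k])]))
# pinpoints
print('rel',atz(t,284.9,212.7,0),atz(s,298.4,247.9,0));print('cl',atz(t,285.6,253.1,0),atz(s,273.8,281.7,0))
print('hinge',atz(t,359.2,190.9,.148),'bay',atz(s,350.5,299.6,0),'wall',atz(t,351.7,229.3,0.005))
E
```

```text
orange [(array([291, 197,  16,  16, 211], dtype=int32), array([298.3, 204.2])), (array([282, 191,  16,  17, 211], dtype=int32), array([289.6, 198.7]))]
(array([0.6344, 0.2407, 0.1446]), [array([ 0.2, -0.1]), array([-0.1,  0.1])])
blue [(array([264, 235,  16,  14, 179], dtype=int32), array([271.1, 241.7])), (array([282, 238,  16,  15, 187], dtype=int32), array([289.7, 245. ]))]
(array([0.5332, 0.239 , 0.1297]), [array([ 0., -0.]), array([-0.,  0.])])
yellow [(array([322, 202,  77,  38, 511], dtype=int32), array([360. , 220.2])), (array([343, 227,  68,   7, 433], dtype=int32), array([375.5, 229.8]))]
(array([0.5476, 0.083 , 0.2731]), [array([-1.2,  0.3]), array([ 0.8, -0.6])])
[((np.float64(322.0), np.float64(204.5)), (np.float64(398.0), np.float64(234.85714285714286))), ((np.float64(343.0), np.float64(229.66666666666666)), (np.float64(410.0), np.float64(230.14285714285714)))]
(array([0.546 , 0.1465, 0.2734]), [array([-0.2,  0.1]), array([ 0.1, -0.1])])
(array([0.5451, 0.0212, 0.2824]), [array([-0.1,  0. ]), array([ 0.1, -0. ])])
rel [0.6321303  0.24330589 0.        ] [0.63664893 0.23793095 0.        ]
cl [0.52910624 0.24110599 0.        ] [ 5.30374232e-01  2.33778204e-01 -1.11022302e-16]
hinge [0.65436464 0.0848846  0.148     ] bay [0.58179298 0.07789681 0.        ] wall [0.59075825 0.07415667 0.005     ]
```

{"api": "jog_arm", "payload": {"commands": [1, 0, 0, -0.025, -6.03, 1, 0, 0, -0.025, -6.03, 1, 0, 0, -0.025, -6.03, 1, 0, 0, -0.025, -6.03, 1, 0, 0, 0, 0], "grip_force": 20}}

```text
t: 3.37
tool_pos: [0.2454, 0.5496, 0.3253]
orientation: [-2.211, -2.228, -0.013]
force: [-0.1, -0.0, 0.7]
opening: 0.0642
```

{"api": "jog_arm", "payload": {"commands": [1, -0.029, 0.0188, 0, 0, 1, -0.029, 0.0188, 0, 0, 1, -0.029, 0.0188, 0, 0, 1, -0.029, 0.0188, 0, 0, 1, -0.029, 0.0188, 0, 0, 1, -0.029, 0.0188, 0, 0, 1, -0.029, 0.0188, 0, 0, 1, -0.029, 0.0188, 0, 0, 1, -0.029, 0.0188, 0, 0, 1, -0.029, 0.0188, 0, 0, 1, -0.029, 0.0188, 0, 0, 1, -0.029, 0.0188, 0, 0, 1, -0.029, 0.0188, 0, 0, 1, -0.029, 0.0188, 0, 0, 1, -0.029, 0.0188, 0, 0, 1, -0.029, 0.0188, 0, 0, 1, 0, 0, 0, 0, 1, 0, 0, 0, 0]}}

```text
t: 4.87
tool_pos: [0.5463, 0.0826, 0.3176]
orientation: [-2.224, -2.217, 0.002]
force: [-0.5, -0.2, 0.2]
opening: 0.0003
```

Run:
```python
from h import *
for n in ['scene','wrist']:
    p=robot.read_camera(n); cv2.imwrite(f'pics/{n}1.png',p['img'])
s=robot.read_state(); print(s['t'],s['tool_pos'],s['orientation'],s['force'],s['opening'])
```

```text
4.9667 [0.54557007 0.08458975 0.31822489] [-2.22046045e+00 -2.22127982e+00  3.83927693e-04] [-0.25752178  0.97433964  0.62703151] 0.0003728907425995412
```

View pics/scene1.png

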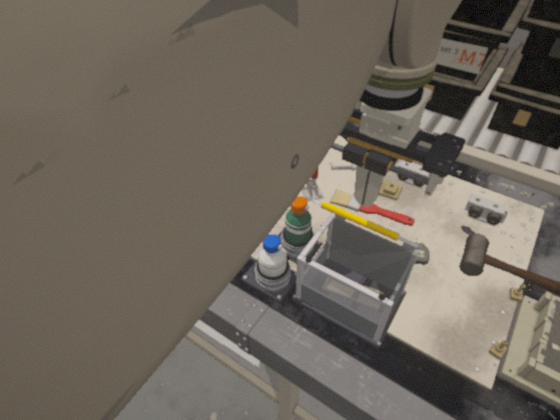

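View pics/wrist1.png

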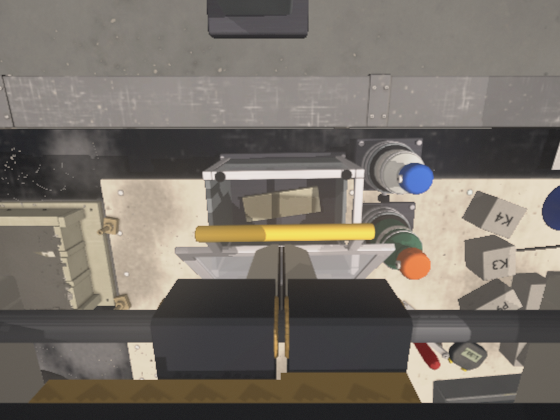

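Run:
```python
from h import *
p=robot.read_camera('wrist');s=robot.read_state()
print(proj(p,s['tool_pos']),[proj(p,X) for X in ([.5455,.1465,.278],[.5455,.0212,.278],[.654,.085,.148])])
t=robot.read_camera('top');cv2.imwrite('pics/top2.png',t['img'])
```

```text
(np.float64(282.16893717937904), np.float64(258.0625458991493)) [(np.float64(368.4123712361682), np.float64(233.7297460943026)), (np.float64(192.09257695685997), np.float64(233.78041361829722)), (np.float64(281.49132496812786), np.float64(280.0160554145741))]
```

{"api": "jog_arm", "payload": {"commands": [1, 0, 0, 0.01, 0, 1, 0, 0, 0.01, 0, 1, 0, 0, 0.008, 0, 1, 0, 0, 0.005, 0, 1, 0, 0, 0.002, 0, 1, 0, -0.005, 0.005, 0, 1, 0, -0.005, 0.005, 0, 1, 0, -0.005, 0.005, 0, 1, 0, -0.005, 0.005, 0, 1, 0, 0, 0, 0]}}

```text
t: 5.9
tool_pos: [0.5243, 0.0845, 0.2629]
orientation: [-2.219, -2.222, 0.002]
force: [-1.9, -0.6, 1.3]
opening: 0.0007
```

Run:
```python
from tri import *
p=robot.read_camera('wrist'); cv2.imwrite('pics/wrist3.png',p['img'])
s=robot.read_state(); print(s['t'],s['tool_pos'],s['force'],s['wrist_torque'])
print(proj(p,s['tool_pos']))
```

```text
5.95 [0.52505239 0.08441381 0.26314439] [-0.26075843  0.57410276  0.29545309] [0.09415902 0.00897299 0.01251648]
(np.float64(281.2974378500466), np.float64(259.34828125977356))
```

View pics/wrist3.png

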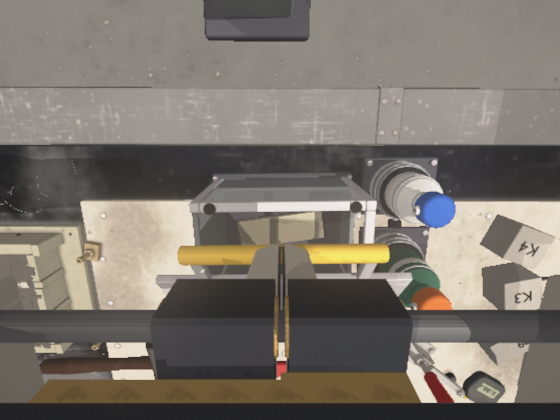

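{"api": "jog_arm", "payload": {"commands": [1, 0, -0.0039, 0.0058, 0, 1, 0, -0.0039, 0.0058, 0, 1, 0, -0.0039, 0.0058, 0, 1, 0, -0.0039, 0.0058, 0, 1, 0, -0.0039, 0.0058, 0, 1, 0, -0.0022, 0.0053, 0, 1, 0, -0.0022, 0.0053, 0, 1, 0, -0.0022, 0.0053, 0, 1, 0, -0.0022, 0.0053, 0, 1, 0, -0.0022, 0.0053, 0, 1, 0, -0.0022, 0.0053, 0, 1, 0, 0, 0, 0]}}

```text
t: 6.95
tool_pos: [0.4924, 0.0842, 0.2014]
orientation: [-2.219, -2.222, 0.002]
force: [-0.0, -0.4, -0.2]
opening: 0.0001
```

Run:
```python
from tri import *
p=robot.read_camera('wrist'); cv2.imwrite('pics/wrist4.png',p['img'])
s=robot.read_state(); print(s['t'],s['tool_pos'],s['force'],s['wrist_torque'])
print(proj(p,s['tool_pos']))
```

```text
7.0 [0.49268122 0.08420415 0.20196244] [0.29391994 0.62943408 0.01198978] [ 0.02548983 -0.00466192 -0.01176317]
(np.float64(281.3699957266733), np.float64(258.87343291582147))
```

View pics/wrist4.png

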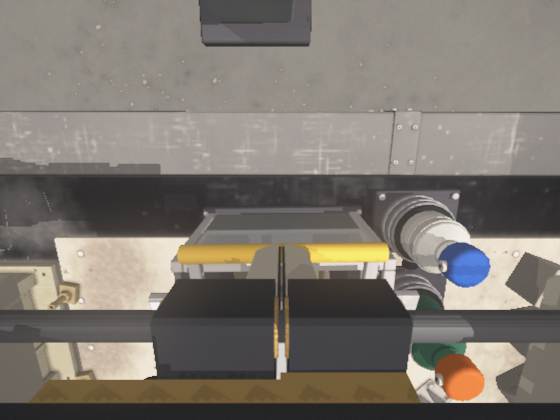

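{"api": "jog_arm", "payload": {"commands": [1, 0, -0.0012, 0.0045, 0, 1, 0, -0.0012, 0.0045, 0, 1, 0, -0.0012, 0.0045, 0, 1, 0, -0.0012, 0.0045, 0, 1, 0, -0.001, 0.0045, 0, 1, 0, -0.001, 0.0045, 0, 1, 0, -0.0005, 0.0045, 0, 1, 0, -0.0005, 0.0045, 0, 1, 0, -0.0005, 0.0045, 0, 1, 0, 0, 0.002, 0, 1, 0, 0, 0.002, 0, 1, 0, 0, 0, 0]}}

```text
t: 8.0
tool_pos: [0.4846, 0.0842, 0.1578]
orientation: [-2.22, -2.222, 0.001]
force: [0.4, -0.5, -0.0]
opening: 0.0005
```

{"api": "jog_arm", "payload": {"commands": [1, 0, 0, 0.001, 0, 1, 0, 0, 0.001, 0, 1, 0, 0, 0, 0, 1, 0, 0, 0, 0]}}

```text
t: 8.33
tool_pos: [0.4849, 0.0842, 0.1564]
orientation: [2.22, 2.223, 0.0]
force: [0.1, -1.4, 0.2]
opening: 0.0001
```

{"api": "jog_arm", "payload": {"commands": [1, 0, 0, 0.001, 0, 1, 0, 0, 0.001, 0, 1, 0, 0, 0, 0, 1, 0, 0, 0, 0]}}

```text
t: 8.67
tool_pos: [0.4852, 0.0842, 0.1559]
orientation: [2.22, 2.222, 0.001]
force: [-5.7, -1.2, 11.6]
opening: 0.0007
```

Run:
```python
from tri import *
p=robot.read_camera('wrist'); cv2.imwrite('pics/wrist5.png',p['img'])
p=robot.read_camera('scene'); cv2.imwrite('pics/scene5.png',cv2.resize(p['img'][170:350,240:440],None,fx=3,fy=3))
s=robot.read_state(); print(s['t'],s['tool_pos'],s['force'],s['wrist_torque'])
```

```text
8.7667 [0.48516803 0.08421693 0.15588416] [-5.42945499 -1.36513199 11.06055646] [-0.04636702  1.00187275  0.00571529]
```

View pics/scene5.png

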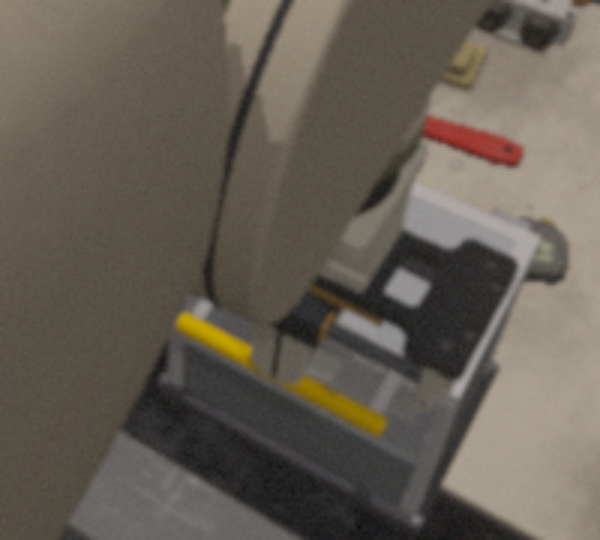

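View pics/wrist5.png

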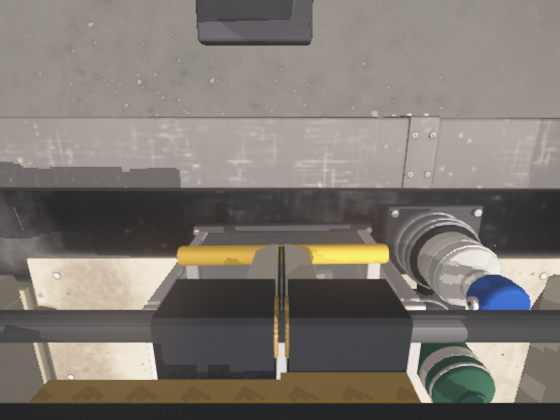

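{"api": "jog_arm", "payload": {"commands": [1, 0, 0, -0.01, 0, 1, 0, 0, -0.025, 0, 1, 0, 0, -0.025, 0, 1, 0.0262, 0.0248, 0, 0, 1, 0.0262, 0.0248, 0, 0, 1, 0.0262, 0.0248, 0, 0, 1, 0.0262, 0.0248, 0, 0, 1, 0.0262, 0.0248, 0, 0, 1, 0.0262, 0.0248, 0, 0, 1, 0, 0, 0, 0, 1, 0, 0, 0, 0, 1, 0, 0, 0, 0]}}

```text
t: 9.77
tool_pos: [0.6333, 0.2414, 0.214]
orientation: [-2.22, -2.223, 0.002]
force: [-0.1, 0.0, -0.3]
opening: 0.0003
```

Run:
```python
from tri import *
p=robot.read_camera('wrist'); cv2.imwrite('pics/wrist6.png',p['img'])
q=robot.read_camera('scene'); cv2.imwrite('pics/scene6.png',cv2.resize(q['img'][150:350,220:440],None,fx=3,fy=3))
q=robot.read_camera('top'); cv2.imwrite('pics/top6.png',cv2.resize(q['img'][150:280,230:430],None,fx=3,fy=3))
s=robot.read_state(); print(s['t'],s['tool_pos'],s['force'],s['wrist_torque'])
print(proj(p,s['tool_pos']),proj(p,[.634,.241,.15]),proj(p,[.634,.241,.14]),proj(p,[.634,.241,.16]))
```

```text
9.9167 [0.63335958 0.24078159 0.21563841] [0.30119705 0.54271985 0.53003051] [ 0.02320408 -0.04615889 -0.00876852]
(np.float64(280.25698912297804), np.float64(259.43369049467094)) (np.float64(280.77379141679876), np.float64(224.09938226020617)) (np.float64(280.7890833434288), np.float64(220.1620497765424)) (np.float64(280.7572346106072), np.float64(228.36239322155626))
```

View pics/wrist6.png

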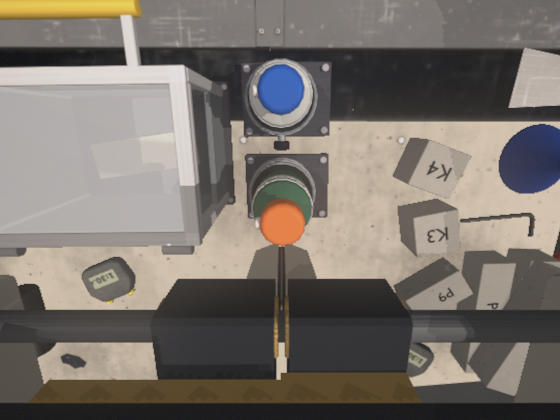

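View pics/scene6.png

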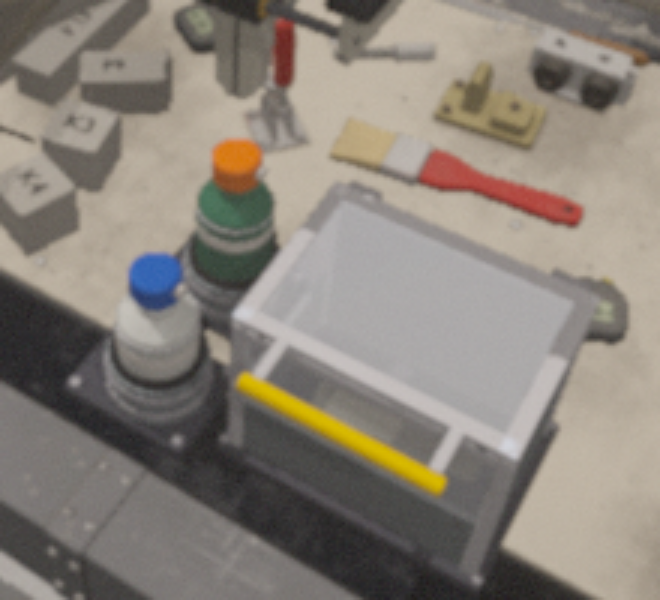

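View pics/top6.png

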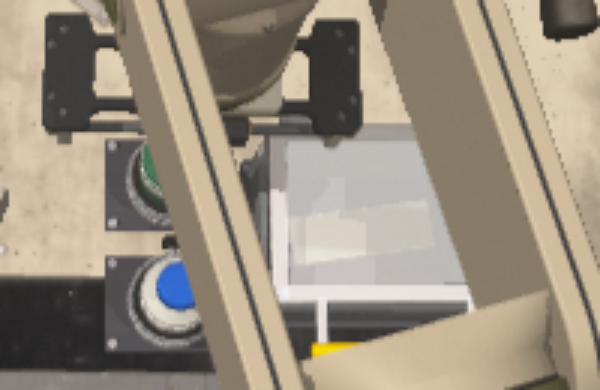

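{"api": "jog_arm", "payload": {"commands": [1, 0, 0, 0.02, 0, 1, 0, 0, 0.015, 0, 1, 0, 0, 0.01, 0, 1, 0, 0, 0.004, 0, 1, 0, 0, 0, 0, 1, 0, 0, 0, 0]}}

```text
t: 10.42
tool_pos: [0.6336, 0.2413, 0.1662]
orientation: [2.22, 2.222, 0.001]
force: [0.9, -0.5, 0.0]
opening: 0.0005
```

Run:
```python
from tri import *
p=robot.read_camera('wrist'); cv2.imwrite('pics/wrist7.png',p['img'])
q=robot.read_camera('scene'); cv2.imwrite('pics/scene7.png',cv2.resize(q['img'][170:270,250:360],None,fx=5,fy=5))
s=robot.read_state(); print(s['t'],s['tool_pos'],s['force'],s['wrist_torque'])
print(proj(p,s['tool_pos']),[proj(p,[.634,.241,z]) for z in (.14,.145,.15,.155,.16)])
```

```text
10.5167 [0.63415364 0.24168577 0.16688967] [ 1.16045778 -0.95269053  0.34032218] [ 0.00669078  0.06164025 -0.00642933]
(np.float64(281.9150110263778), np.float64(259.32290786435556)) [(np.float64(280.76358336993013), np.float64(241.6691844840215)), (np.float64(280.7597216913009), np.float64(244.56797494594147)), (np.float64(280.75567079027604), np.float64(247.60880624762032)), (np.float64(280.7514164096985), np.float64(250.80238060309588)), (np.float64(280.7469428232181), np.float64(254.1605030842471))]
```

View pics/wrist7.png

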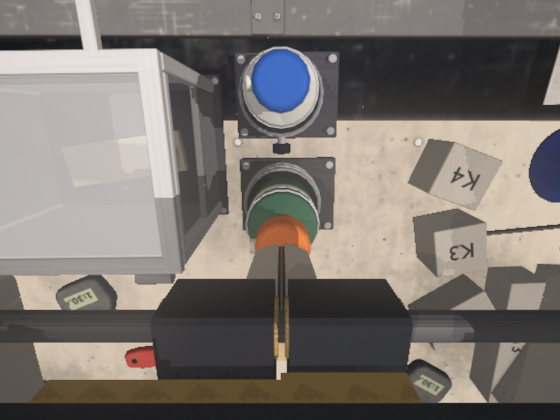

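View pics/scene7.png

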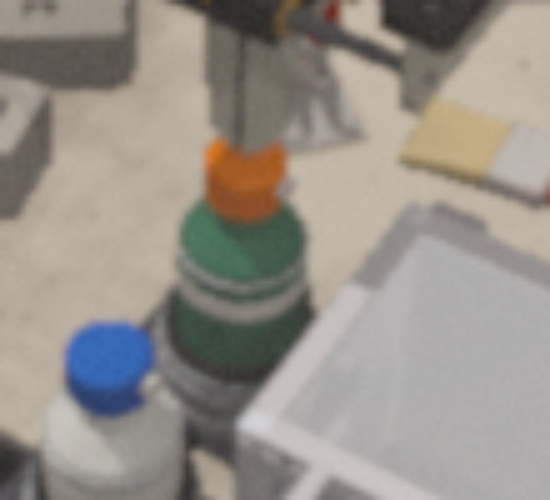

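Tip is centred over the orange cap (wrist: cap about (282,240), tip right above). Feel for contact in small steps.

{"api": "jog_arm", "payload": {"commands": [1, 0, 0, 0.002, 0, 1, 0, 0, 0.002, 0, 1, 0, 0, 0.002, 0, 1, 0, 0, 0, 0]}}

```text
t: 10.85
tool_pos: [0.6332, 0.2415, 0.1587]
orientation: [-2.22, -2.223, 0.001]
force: [0.7, -0.6, -0.5]
opening: 0.0008
```

{"api": "jog_arm", "payload": {"commands": [1, 0, 0, 0.001, 0, 1, 0, 0, 0.001, 0, 1, 0, 0, 0, 0]}}

```text
t: 11.1
tool_pos: [0.6336, 0.2416, 0.1575]
orientation: [2.22, 2.223, 0.0]
force: [-0.4, -0.3, 0.6]
opening: 0.0007
```

{"api": "jog_arm", "payload": {"commands": [1, 0, 0, 0.001, 0, 1, 0, 0, 0.001, 0, 1, 0, 0, 0, 0]}}

```text
t: 11.35
tool_pos: [0.6338, 0.2417, 0.1558]
orientation: [2.22, 2.222, 0.001]
force: [-0.2, -0.2, 4.6]
opening: 0.0006
```

{"api": "jog_arm", "payload": {"commands": [1, 0, 0, 0.003, 0, 1, 0, 0, 0.003, 0, 1, 0, 0, 0.002, 0, 1, 0, 0, 0.002, 0, 1, 0, 0, 0, 0]}}

```text
t: 11.77
tool_pos: [0.6344, 0.2419, 0.1473]
orientation: [2.219, 2.222, 0.004]
force: [-2.5, -0.5, 11.2]
opening: 0.0005
```

Run:
```python
from h import *
s=robot.read_state(); print(s['t'],s['tool_pos'],s['force'])
```

```text
11.7667 [0.63442876 0.24187515 0.14734835] [-2.46888573 -0.54858052 11.18223985]
```

{"api": "jog_arm", "payload": {"commands": [1, 0, 0, 0.0008, 0, 1, 0, 0, 0.0002, 0, 1, 0, 0, 0.0002, 0, 1, 0, 0, 0, 0, 1, 0, 0, 0, 0, 1, 0, 0, 0, 0]}}

```text
t: 12.27
tool_pos: [0.6345, 0.2419, 0.1466]
orientation: [2.219, 2.222, 0.004]
force: [-2.3, -1.1, 12.4]
opening: 0.0004
```

{"api": "jog_arm", "payload": {"commands": [1, 0, 0, 0, 0, 1, 0, 0, 0, 0, 1, 0, 0, 0, 0, 1, 0, 0, -0.006, 0, 1, 0, 0, -0.01, 0, 1, 0, 0, -0.025, 0, 1, 0, 0, -0.035, 0, 1, 0, 0, -0.03, 0, 1, 0, 0, 0, 0, 1, 0, 0, 0, 0, 1, 0, 0, 0, 0]}}

```text
t: 13.18
tool_pos: [0.6332, 0.2415, 0.2492]
orientation: [-2.22, -2.222, 0.001]
force: [0.0, -0.6, 0.2]
opening: 0.0004
```

Run:
```python
from tri import *
p=robot.read_camera('wrist'); cv2.imwrite('pics/wrist8.png',p['img'])
q=robot.read_camera('scene'); cv2.imwrite('pics/scene8.png',cv2.resize(q['img'][150:350,220:440],None,fx=3,fy=3))
s=robot.read_state(); print(s['t'],s['tool_pos'],s['force'])
a,b=[cv2.inRange(cv2.cvtColor(i,cv2.COLOR_BGR2HSV),(6,150,120),(17,255,255))[190:225,280:320] for i in (q['img'],cv2.imread('pics/scene0.png'))]
for m in (a,b): ys,xs=np.nonzero(m);print(xs.mean(),ys.mean(),ys.min(),len(xs))
```

```text
13.2833 [0.63251728 0.24124676 0.24766581] [-0.30112189  0.3004021  -0.12896694]
18.37962962962963 14.74074074074074 7 216
18.341232227488153 14.175355450236967 7 211
```

View pics/scene8.png

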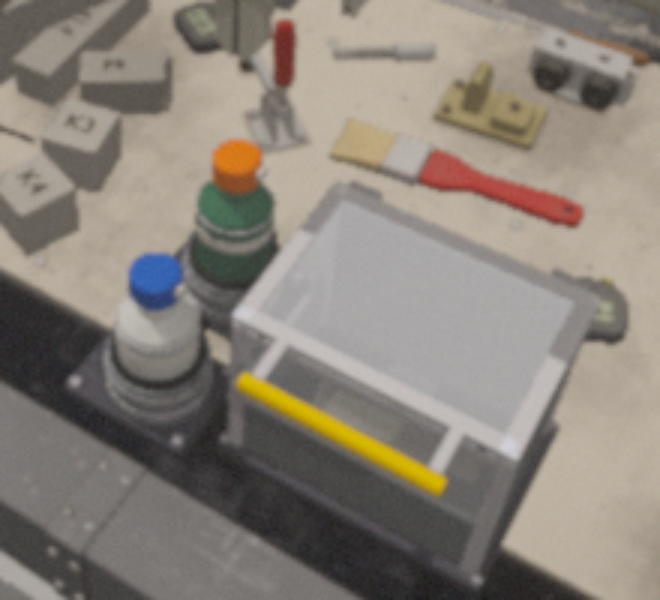

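View pics/wrist8.png

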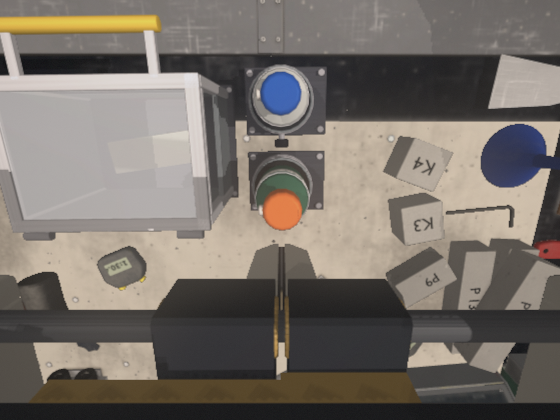

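The guard is shut, the cap is back up (scene (299,205), at most about 0.5 px lower than at the start), and the arm is clear of everything.

```bash
python3 -c "
from plant import robot
print(robot.close_job())"
```

```text
the job is handed in; nothing more can be done
None
```

I closed the guard, gave the wall one burst of release agent, and handed the job in at about 13.3 s. No verdict was reported.

- **Guard:** I pushed it down by its yellow bar along the hinge arc, at about 0.3 rad/s near the end. It met its stop with the fingertip at z = 0.156 m and 11 N, which matches the bar's stated shut height. The last pictures show it still shut.
- **Burst:** I found the orange cap's top by touch at about 156 mm, with 4.6 N. I then pressed it about 9–10 mm at 11–12 N, well under the 30 N limit. It stayed below 7 mm of travel for roughly 0.9–1.0 s, estimated from the clock and force readings.
- **Last checks:** The scene picture shows the orange cap back up; its blob sits about 0.5 px lower than at the start. That fits the sub-millimetre mount sink I expected, though I couldn't measure the sink directly. The blue cap looks unpressed and the cubes, stopwatch and funnel look unmoved. The mould wall, seen through the guard, also looks in place. I judged all of these by eye and did not measure them. The tool was about 90 mm above the cap, with about zero force on it.
- **Disagreements:** The networks gave a few wrong readings in the scene camera, such as a wrong mould-wall point. I relied on colour blobs seen by two cameras instead.

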